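# Seat the tube carrier on the warmer's hidden pin and hold it down

## Task

Swing the warmer's lamp arm well out to the side, clear of the stage. Then set the aluminium tube carrier squarely on the sprung steel stage, sliding it along until it drops over the locating pin hidden beneath it and lies flat, and press it down until the stage is at the bottom of its travel. Finish while still holding it pressed down with the fingers, and leave the other things on the bench where they are.

Things in the scene. Friction and masses are not known exactly. Their poses are not given: they have to be found in the camera images.
- carrier_mid (a point): Centre of the aluminium tube carrier (about 0.35 kg), 35 mm above its underside; x along its length, y across, z up. A block 90 (x) by 60 (y) by 40 mm high with dark tube wells in its top; total height 70 mm with its grip rib. Centred in its underside is one round blind hole, 16 mm across, 22 mm deep, straight-edged. It starts standing on the bench; either way round (half turn) is right.
- carrier_rib (a point): Middle of the carrier's grip rib, which stands along the middle of the block's top: 60 mm long (x), 14 mm thick (y), 30 mm high; this point is 55 mm above the carrier's underside, 15 mm above the block's top.
- stage_top (a point): Centre of the upper face of the warmer's steel stage, 110 (x) by 86 mm (y), 60 mm above the bench when up; x points away from the robot, towards the lamp column, z up. The locating pin comes up through the dark slot in it: at y = 0, and at an x set by the last user, anywhere from -12 to +12 mm: see it or feel for it.
- warmer: White base of the tube warmer, 220 by 130 mm, 44 mm high, fixed; origin on the bench under the stage's centre, same axes. It reaches from x = -75 to +145 mm; a 24 mm column at x = +120 mm carries the lamp arm. Its upright steel locating pin is fixed (does not sink with the stage): 12 mm across, top 70 mm above the bench (10 mm above the raised stage), upper 6 mm tapering to a 6 mm flat tip.
- stage (a joint): How far the stage is pressed down, m: 0 up, 0.008 at its stop. A spring holds it up: about 8 N to start it moving and 13 N at the stop, of which the carrier's weight gives some 3.4 N (so push about 5 to 10 N). It rises again when let go.
- lamp (a joint): Angle of the lamp arm about its upright hinge, rad: 0 lies over the stage, pointing along the stage's -x; it grows as the arm swings clockwise seen from above, to the robot's left (+y), up to a stop at 1.5. Light friction, stays where it is left.
- lamp_grip (a point): Middle of the lamp arm's upright black handle, a round post 14 mm in diameter, standing 36 mm above the arm's upper face (this point is 18 mm above that face), 145 mm from the hinge. The arm is 22 mm wide and 14 mm thick, its upper face 149 mm above the bench; a lamp head 60 mm across hangs below it to 114 mm above the bench, 115 mm from the hinge.
- lamp_hinge (a point): Point on the lamp arm's vertical hinge axis, level with the middle of the handle.
- rack: White plastic tube rack with six capped tubes, 90 by 60 by 64 mm, no rib; loose, leave alone. Origin at its underside.
- reagent: White bottle 56 mm across, 130 mm high; loose, leave alone. Origin at its underside.
- jar: Amber jar 60 mm across, 70 mm high; loose, leave alone. Origin at its underside.
- beaker: White open cup 64 mm across, 75 mm high; loose, leave alone. Origin at its underside.
- slidebox: Grey slide box 110 by 75 by 30 mm; loose, leave alone. Origin at its underside.
- timer: Flat white timer 65 by 65 by 22 mm; loose, leave alone. Origin at its underside.
Mind the look-alikes: they are no part of the job. What is shaped like the part that bears carrier_mid but green or pink is not meant.

How it is judged (in metres and radians):
On the way, in this order (a step that is already met when the one before it is completed fails the run):
1. the lamp arm is swung clear to the side (0.8 rad or more) (value of joint lamp above 0.8 rad), for 0.2 s.
2. the carrier has dropped over the pin and lies flat and square on the stage (z of carrier_mid in the frame of stage_top between 0.03 and 0.038 m and x of carrier_mid in the frame of stage_top between -0.02 and 0.02 m and y of carrier_mid in the frame of stage_top between -0.006 and 0.006 m and angle between carrier_mid's own z axis and vertical below 0.06 rad and angle between the x axis of carrier_mid and the x axis of stage_top, either way round below 0.2 rad), for 0.2 s.
At the end, for the whole second after the job is handed in: Lamp arm at 0.8 rad or more; carrier on the pin, lying flat on the stage (within 3 mm and 0.06 rad) and square with it (0.2 rad); the stage held down more than 5 of its 8 mm by the fingers, which still push or grip the carrier (over 2 N) (all of step 2 and value of joint lamp above 0.8 rad and value of joint stage above 0.005 m and contact force between the fingers and carrier above 2 N); the arm keeps its last pose, push and grip.
It fails at once if a bystander on the bench is shifted by more than 30 mm (distance of any of rack, reagent, jar, beaker, slidebox, timer from where it was at the start of the episode above 0.03 m).
It also fails if it takes over 61 s, if anything falls off the work surface, if the arm or the gripper's body presses on something with over 40 N, if the wrist force passes 120 N, or if a joint passes its speed limit or range.

## Robot

A 6-joint arm with a two-finger parallel gripper is mounted at the origin on the work surface. World frame = base frame: x ahead of the robot, y to its left, z up, the work surface at z = 0. Lengths are in mm, angles in rad, forces in N, time in s.
With the tool pointing down it reaches from about 400 to 825 mm from the base axis. Payload 7 kg.
Tool frame: the origin (TCP) lies between the finger pads; the fingertips stand 14 mm ahead of it and the grasp point (between the pads) lies 5 mm behind it; z points along the fingers, y is the line along which they close (so a half turn about z gives the same grasp; the last joint's range is limited). The gripper opens to 88 mm and grips with 3 to 60 N. Pads are 19 mm wide; open, the fingers measure 130 mm over their backs; the gripper's body (78 mm by 193 mm) begins 47 mm behind the grasp point.
Start: joints at [1.623, 0.359, 0.012, 0, -1.224, -0.288], TCP at [157.705, 656.296, 240.561] pointing down, gripper open.
Joint ranges: [-3.07, 3.07], [-1.43, 2.12], [-1.02, 1.25], [-3.03, 1.67], [-3.05, -0], [-3.03, 3.03]. Speed limits (rad/s): [2.39, 2.39, 3.01, 3.14, 3.14, 3.14].

## Interface

Orientations are given as a unit quaternion [w, x, y, z].
In Python, from station import bot, optics gives the robot as it stands.
- The arm moves only by the shell command python3 -m handwheel 'ROWS' [FORCE]. ROWS is a JSON object of lists of equal length, an entry for each row: "delta_pos": the shift along the world's x, y, z in mm, a list of three; "angular": the turn, a rotation vector about the world's x, y, z in rad, a list of three; "claw": the opening in per cent of the stroke, from 0 (shut) to 100 (fully open). A call has 1 to 12 rows; each row shifts and turns the commanded pose from where the row before left it; what a row does not reach is not made up. A row lasts 1/8 s, in which the tool goes at most 62.5 mm and 10.7 degrees, less where a joint would pass 70% of its speed; a pose out of reach is approached as far as the arm can. A call is refused whole if a number of a shift passes 62.5 or a number of a turn 0.188, either way. A call with a gripper value outside its range is refused whole. The fingers move at their own pace and stop on an object; FORCE is the grip in N (left out, the last holds). Time passes only in rows, so rows that do not move let the fingers close. It gives the time, the measured TCP pose, the force, the opening and the grip force at its end, in the units of the state.
- bot.get_obs(): the state, without advancing time (a new reading comes with each control period).
- optics.read_camera(name): name is "scene" or "top" or "wrist"; returns a dict with "img" (400x640x3 uint8, blue, green, red), "K" (3x3 intrinsics, pixels), "R" (3x3) and "t" (3): a world point X has camera coordinates R X + t; the wrist camera has in their place "hand_eye" (4x4, takes a point from camera to tool coordinates, whose origin is the TCP and whose axes are the flange's). Camera axes: x right, y down, z forward; pixel columns grow to the right and rows downward; lengths in mm; the calibration is good to about 2 mm. The wrist camera is an equidistant fisheye: a pixel r from the principal point sees the ray r / f radians off the axis. A picture is of the moment at which its call begins: read the wrist's pose just before it. There is no depth.
- bot.finish_job(): hands the job in; it is judged then, once.
The state is a dict: "t": time; "joints": joint angles; "joint_vel": joint speeds; "tau": joint torques, N m; "tool_pos": TCP position; "eef_rot": TCP orientation; "ft_force": force on the tool from outside, world axes, zero at the start; "torque": the same for the moment, N m; "finger_gap": finger opening in mm; "finger_force": force on a finger pad.
Only numpy, scipy, OpenCV 4.12 (cv2) and the standard library are available. Lean on these libraries where they do the work, as an engineer would, in place of code of your own. Each camera call takes 0.05 s, during which the arm holds its last target. There are 200 camera calls.

## Working session

There is one attempt and no reset: what is moved stays moved. The work goes in short steps, Python scripts to look and compute and a shell command to move; the robot and the scene stay as the last step left them, time stands still between calls to the robot, and variables do not carry over. Pictures are saved under pics/ and viewed, at most 10 in all, crops included, and the job is handed in when it is done.

```bash
mkdir -p pics; ls
python3 - <<'E'
from station import bot, optics
import cv2, numpy as np
o=bot.get_obs(); print(o)
for n in ["top","scene"]:
    c=optics.read_camera(n); cv2.imwrite(f"pics/{n}0.png",c["img"]); print(n,c["K"],c["R"],c["t"])
c=optics.read_camera("wrist"); cv2.imwrite("pics/wrist0.png",c["img"]); print(c["K"],c["hand_eye"])
E
```

```text
pics
{'t': 0.0, 'joints': array([ 1.62308365e+00,  3.59384532e-01,  1.10170640e-02, -3.85159036e-04,
       -1.22408375e+00, -2.88085065e-01]), 'joint_vel': array([-3.19273434e-05, -2.49414959e-03,  1.35999988e-03, -1.28582454e-03,
        8.75325061e-04,  7.67492573e-04]), 'tau': array([ 5.11237213e-04, -5.82718277e+01,  2.93062645e+01,  6.99768305e+00,
        7.06877807e-03, -1.49211683e-04]), 'tool_pos': array([157.60704286, 655.83949146, 239.5996883 ]), 'eef_rot': array([ 8.46159876e-04,  9.93049902e-01, -1.17691017e-01, -3.83086834e-05]), 'ft_force': array([ 0.05783438, -0.07869793,  0.03252473]), 'torque': array([ 0.05252752,  0.00202509, -0.0041621 ]), 'finger_force': 0.0, 'finger_gap': 87.17061168628281}
top [[484.13991242   0.         318.84489455]
 [  0.         484.13991242 200.16763421]
 [  0.           0.           1.        ]] [[-0.01058858 -0.99990781 -0.00850016]
 [-0.99378973  0.0114647  -0.11068213]
 [ 0.11076938  0.0072754  -0.99381951]] [ -41.64026774  496.76467784 1164.34486003]
scene [[504.06392761   0.         318.51695149]
 [  0.         504.06392761 200.66408832]
 [  0.           0.           1.        ]] [[-0.82290681  0.5680185  -0.01339307]
 [ 0.31386178  0.43479996 -0.84406147]
 [-0.47361922 -0.69878751 -0.53607915]] [ 445.87200655  -31.49234064 1711.02054155]
[[309.70691629   0.         317.79433507]
 [  0.         309.70691629 202.34705928]
 [  0.           0.           1.        ]] [[-2.22730338e-04 -9.55772752e-01 -2.94106099e-01  7.85943740e+01]
 [ 9.99999564e-01 -4.79748876e-04  8.01753732e-04 -9.52159850e-01]
 [-9.07391441e-04 -2.94105792e-01  9.55772441e-01 -1.42321766e+02]
 [ 0.00000000e+00  0.00000000e+00  0.00000000e+00  1.00000000e+00]]
```

View pics/top0.png

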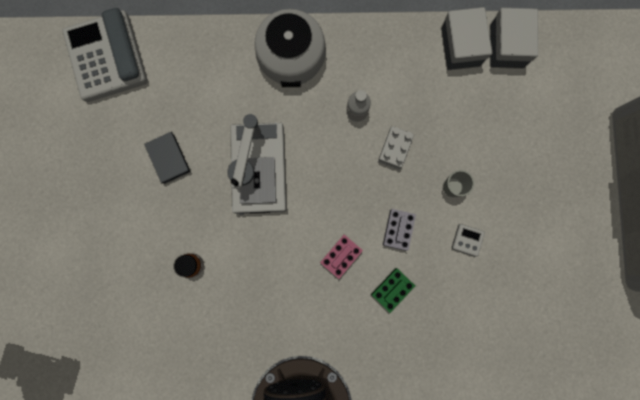

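View pics/scene0.png

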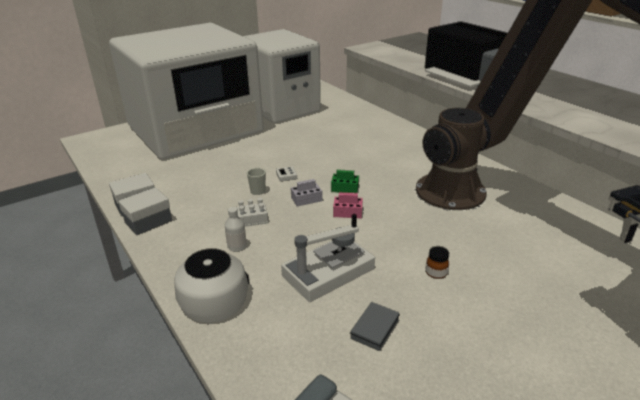

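The top view shows the warmer at about (258,168), with the lamp column at (250,122) and the handle near (237,182). The aluminium carrier is at (400,229), and the pink and green look-alikes are at (341,257) and (393,290). I'll enlarge this area to measure it.

```bash
cat > h.py <<'E'
import numpy as np, cv2
from station import bot, optics
from scipy.spatial.transform import Rotation as Rot
def ray_plane(c,uv,z):
    d=c["R"].T@(np.linalg.inv(c["K"])@[uv[0],uv[1],1]); o=-c["R"].T@c["t"]
    return o+d*(z-o[2])/d[2]
def proj(c,X):
    p=c["K"]@(c["R"]@np.array(X,float)+c["t"]); return p[:2]/p[2]
def wrist():
    o=bot.get_obs(); c=optics.read_camera("wrist")
    T=np.eye(4); q=o["eef_rot"]; T[:3,:3]=Rot.from_quat([q[1],q[2],q[3],q[0]]).as_matrix(); T[:3,3]=o["tool_pos"]
    c["M"]=T@c["hand_eye"]; return c
def wray(c,uv,z):
    K=c["K"]; p=np.array([(uv[0]-K[0,2])/K[0,0],(uv[1]-K[1,2])/K[1,1]]); th=np.linalg.norm(p)
    d=np.r_[p/th*np.sin(th),np.cos(th)] if th>0 else np.array([0,0,1.])
    d=c["M"][:3,:3]@d; o=c["M"][:3,3]; return o+d*(z-o[2])/d[2]
def wproj(c,X):
    p=c["M"][:3,:3].T@(np.array(X,float)-c["M"][:3,3]); th=np.arctan2(np.hypot(p[0],p[1]),p[2]); a=p[:2]/np.hypot(p[0],p[1])
    return c["K"][:2,2]+c["K"][0,0]*th*a
E
python3 - <<'E'
from h import *
c=optics.read_camera("top"); im=c["img"]
a=cv2.resize(im[100:230,215:315],None,fx=5,fy=5,interpolation=cv2.INTER_CUBIC)[:600]
b=cv2.resize(im[190:260,380:420],None,fx=7,fy=7,interpolation=cv2.INTER_CUBIC)
b=cv2.copyMakeBorder(b,0,max(0,a.shape[0]-b.shape[0]),0,0,cv2.BORDER_CONSTANT)[:a.shape[0]]
cv2.imwrite("pics/crop1.png",np.hstack([a,b]))
# carrier mask: bluish grey
r=im[200:255,378:422].astype(int); m=((r[...,0]-r[...,2])>8).astype(np.uint8)
n,l,s,ce=cv2.connectedComponentsWithStats(m); i=1+s[1:,4].argmax()
pts=np.argwhere(l==i)[:,::-1]+[378,200]; print(s[i],cv2.minAreaRect(pts.astype(np.float32)))
rc=cv2.minAreaRect(pts.astype(np.float32)); bx=cv2.boxPoints(rc)
for p in [rc[0],*bx]: print(ray_plane(c,p,35).round(1))
E
```

```text
Traceback (most recent call last):
ValueError: attempt to get argmax of an empty sequence
```

View pics/crop1.png

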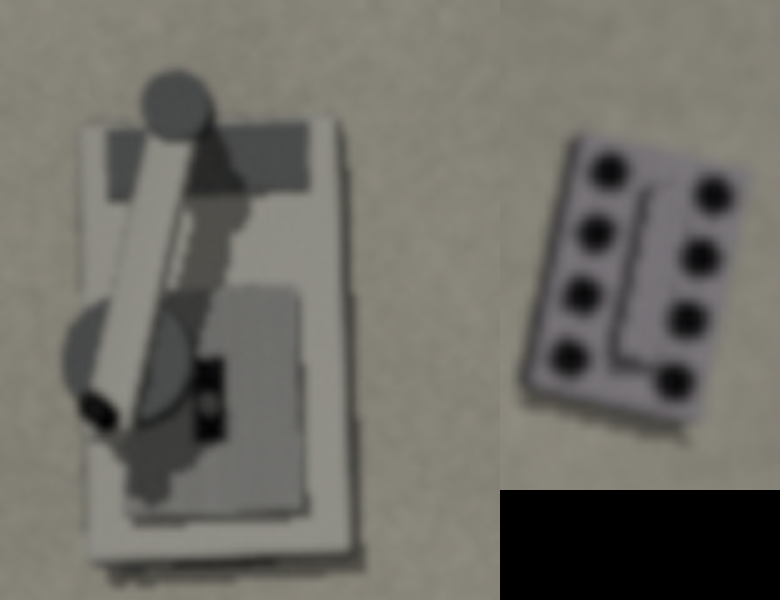

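The crop shows:
- **Pin:** at crop (209,402), in the slot spanning rows 358–440.
- **Lamp:** column at (176,105), handle tip at (97,408).
- **Stage:** right corners at (300,287) and (305,513).
- **Carrier block top:** corners at about (578,133), (748,168), (700,415) and (530,380).

Run:
```python
from h import *
c=optics.read_camera("top")
A=lambda x,y:(215+(x+.5)/5-.5,100+(y+.5)/5-.5); B=lambda x,y:(380+(x-500+.5)/7-.5,190+(y+.5)/7-.5)
P=lambda n,p,z:print(n,ray_plane(c,p,z)[:2].round(1))
for q in [(578,133),(748,168),(700,415),(530,380),(639,274)]: P("car",B(*q),40)
for q in [(85,122),(338,118),(352,550),(92,562)]: P("base",A(*q),44)
for q in [(300,287),(305,513),(127,518)]: P("stage",A(*q),60)
P("slot",A(209,358),60);P("slot",A(209,440),60); P("pin",A(209,402),70)
P("hinge",A(176,105),150); P("hinge",A(176,105),160);P("handle top",A(92,402),185);P("handle base",A(110,420),149)
P("armL",A(147,140),149);P("armR",A(195,140),149);P("armL",A(95,385),149);P("armR",A(133,425),149)
```

```text
car [ 472.3 -221.5]
car [ 459.5 -279.9]
car [ 374.6 -260.7]
car [ 387.2 -202.7]
car [ 423.2 -241.2]
base [686.5 166.6]
base [686.9  41.3]
base [472.4  35. ]
base [468.  161.1]
stage [599.   58.6]
stage [488.9  56.2]
stage [487.5 141.6]
slot [564.7 102.5]
slot [524.8 102.4]
pin [541.7 101.1]
hinge [664.6 105.5]
hinge [661.8 103.9]
handle top [524.4 135.6]
handle base [521.8 134.2]
armL [648.9 118.6]
armR [648.6  97. ]
armL [537.6 141. ]
armR [519.5 124. ]
```

```bash
python3 -m handwheel '{"delta_pos":[[33.3,-47.4,0],[33.3,-47.4,0],[33.3,-47.4,0],[33.3,-47.4,0],[33.3,-47.4,0],[33.3,-47.4,0],[33.3,-47.4,0],[33.3,-47.4,0],[33.3,-47.4,0],[33.3,-47.4,0],[33.3,-47.4,0],[0,0,0]],"angular":[[0,0,0],[0,0,0],[0,0,0],[0,0,0],[0,0,0],[0,0,0],[0,0,0],[0,0,0],[0,0,0],[0,0,0],[0,0,0],[0,0,0]],"claw":[100,100,100,100,100,100,100,100,70,70,70,70]}' 6
python3 - <<'E'
from h import *
c=wrist(); cv2.imwrite("pics/w1.png",c["img"]); print(wproj(c,[523.5,135,185]),wproj(c,[523.5,135,149]))
E
```

```text
t: 1.75
tool_pos: [525.4, 131.7, 240.1]
eef_rot: [0.0, 0.993, -0.12, -0.0]
ft_force: [-0.4, 0.4, -0.3]
finger_gap: 62.0
finger_force: 0.0
[314.84538911 230.68165122] [315.16969611 213.50743565]
```

View pics/w1.png

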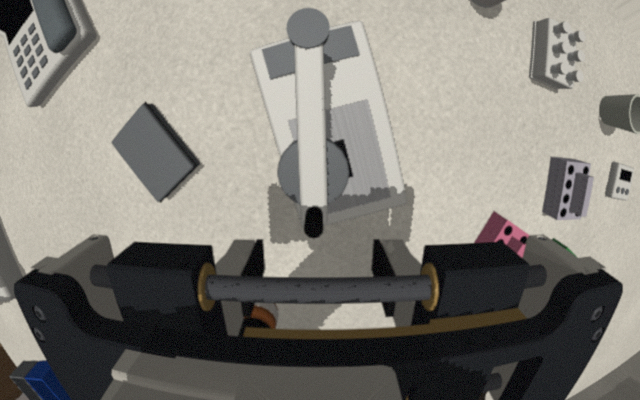

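The handle top is at (314,229), within 2 px of the prediction. I'll descend and grip it.

```bash
python3 -m handwheel '{"delta_pos":[[-2,3,-20],[0,0,-25],[0,0,-20],[0,0,0],[0,0,0],[0,0,0],[0,0,0],[0,0,0],[0,0,0],[0,0,0]],"angular":[[0,0,0],[0,0,0],[0,0,0],[0,0,0],[0,0,0],[0,0,0],[0,0,0],[0,0,0],[0,0,0],[0,0,0]],"claw":[70,70,70,70,10,10,10,10,10,10]}' 6
```

```text
t: 3.05
tool_pos: [522.0, 137.8, 175.6]
eef_rot: [0.0, 0.993, -0.118, -0.0]
ft_force: [-0.4, 0.2, 1.3]
finger_gap: 13.5
finger_force: 6.0
```

```bash
python3 -m handwheel '{"delta_pos":[[3.3,11.9,0],[4.3,11.6,0],[5.3,11.2,0],[6.2,10.7,0],[7.1,10.1,0],[7.9,9.5,0],[8.7,8.8,0],[9.4,8,0],[10.1,7.2,0],[10.6,6.3,0],[11.1,5.4,0],[11.6,4.4,0]],"angular":[[0,0,-0.085],[0,0,-0.085],[0,0,-0.085],[0,0,-0.085],[0,0,-0.085],[0,0,-0.085],[0,0,-0.085],[0,0,-0.085],[0,0,-0.085],[0,0,-0.085],[0,0,-0.085],[0,0,-0.085]],"claw":[10,10,10,10,10,10,10,10,10,10,10,10]}'
python3 -c "from h import *;print(bot.get_obs()['joints'])"
```

```text
t: 4.55
tool_pos: [617.8, 244.6, 175.7]
eef_rot: [-0.001, 0.809, -0.588, -0.0]
ft_force: [-1.9, 4.9, 1.1]
finger_gap: 13.8
finger_force: 6.0
[ 0.66909692  0.38503219 -0.10062925 -0.00148387 -1.08372357 -0.35559968]
```

```bash
python3 -m handwheel '{"delta_pos":[[0,0,0],[0,0,0],[0,0,0],[0,0,35],[0,0,39],[-20,-25,0],[-20,-25,0],[-20,-25,0],[-20,-25,0],[-20,-25,0],[-18,-25,0],[0,0,0]],"angular":[[0,0,0],[0,0,0],[0,0,0],[0,0,0],[0,0,0],[0,0,0.174],[0,0,0.174],[0,0,0.174],[0,0,0.174],[0,0,0.174],[0,0,0.174],[0,0,0]],"claw":[70,70,70,70,70,70,70,70,70,70,70,70]}'
python3 - <<'E'
from h import *
c=wrist(); im=c["img"]
uv=[wproj(c,p) for p in ([544.5,100.5,60],[541.7,101.1,70],[665,104,150])]; print(uv)
u,v=uv[0].astype(int); print(u,v)
x0,y0=max(0,u-75),max(0,v-60); cr=im[y0:y0+130,x0:x0+150]; print(x0,y0)
a=cv2.resize(cr,None,fx=3.5,fy=3.5,interpolation=cv2.INTER_CUBIC)
t=optics.read_camera("top")["img"][100:230,200:275]
b=cv2.resize(t,None,fx=3.5,fy=3.5,interpolation=cv2.INTER_CUBIC)
cv2.imwrite("pics/w2.png",np.hstack([a[:455],b[:455]])); np.save("w2.npy",im); np.save("M2.npy",c["M"])
E
```

```text
t: 6.05
tool_pos: [498.4, 91.5, 250.3]
eef_rot: [-0.0, 0.994, -0.105, 0.0]
ft_force: [0.1, 0.6, 0.1]
finger_gap: 61.3
finger_force: 0.0
[array([301.40796365, 142.89549119]), array([300.93713264, 146.61461082]), array([258.68633806,  11.58645294])]
301 142
226 82
```

View pics/w2.png

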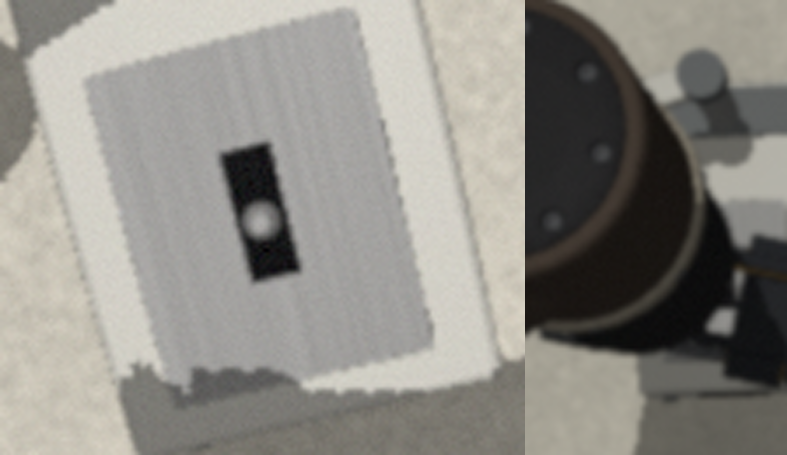

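The wrist crop clearly shows the slot, with corners at (220,154), (270,142), (300,270) and (255,282), and the pin at (261,218). The visible stage corners are (87,77), (355,8) and (432,348). The stage is clear of the lamp.

Run:
```python
from h import *
c=optics.read_camera("wrist"); c["M"]=np.load("M2.npy")
f=lambda x,y:(226+(x+.5)/3.5-.5,82+(y+.5)/3.5-.5)
P=[wray(c,f(*q),60)[:2] for q in [(87,77),(355,8),(432,348)]]; print(np.round(P,1)); 
cen=(P[0]+P[2])/2; d=P[1]-P[2]; yaw=np.arctan2(d[1],d[0]); print("centre",cen,"yaw",yaw)
S=[wray(c,f(*q),60)[:2] for q in [(220,154),(270,142),(300,270),(255,282)]]; print(np.round(S,1),np.mean(S,0))
pin=wray(c,f(261,218),68)[:2]; a=np.array([np.cos(yaw),np.sin(yaw)]); print("pin",pin,"along x",(pin-np.mean(S,0))@a,(pin-cen)@a)
for p in ([423.4,-241.2,40],): print(wproj(c,p))
```

```text
[[598.9 144.6]
 [600.9  60.4]
 [492.3  58.3]]
centre [545.57324061 101.47990485] yaw 0.019347335788766917
[[565.8 109.9]
 [566.   94.2]
 [525.2  93.8]
 [524.5 108.2]] [545.38635803 101.53140356]
pin [544.44221635 101.37317656] along x -0.9470260595805896 -1.1328773643756032
[552.30957452 185.16025645]
```

```bash
python3 -m handwheel '{"delta_pos":[[-10.7,-47.5,0],[-10.7,-47.5,0],[-10.7,-47.5,0],[-10.7,-47.5,0],[-10.7,-47.5,0],[-10.7,-47.5,0],[-10.7,-47.5,-30],[0,0,-40],[0,0,0],[0,0,0]],"angular":[[0,0,0],[0,0,0],[0,0,0],[0,0,0],[0,0,0],[0,0,0],[0,0,0],[0,0,0],[0,0,0],[0,0,0]],"claw":[70,70,70,70,70,70,70,70,70,70]}'
python3 - <<'E'
from h import *
c=wrist(); im=c["img"]
r=np.array([-.977,.213]) 
ex=np.array([np.cos(-.215),np.sin(-.215)]); n=np.array([-ex[1],ex[0]]); C=np.array([423.4,-241.2])
pts=[np.r_[C+sx*ex*hx+sy*n*hy,z] for hx,hy,z in ((45,30,40),(30,7,70)) for sx,sy in ((1,1),(1,-1),(-1,-1),(-1,1))]
uv=np.array([wproj(c,p) for p in pts]); print(uv.round(1))
np.save("M3.npy",c["M"]);big=cv2.resize(im[100:300,170:430],None,fx=3,fy=3,interpolation=cv2.INTER_CUBIC); cv2.imwrite("pics/w3.png",big)
E
```

```text
t: 7.45
tool_pos: [425.9, -239.4, 180.7]
eef_rot: [0.0, 0.994, -0.105, 0.0]
ft_force: [0.5, 0.4, 0.9]
finger_gap: 61.4
finger_force: 0.0
[[288.6 148.9]
 [353.8 149.3]
 [350.5 239.4]
 [290.6 239.3]
 [313.1 171.2]
 [329.9 171.3]
 [328.9 237.7]
 [313.2 237.7]]
```

View pics/w3.png

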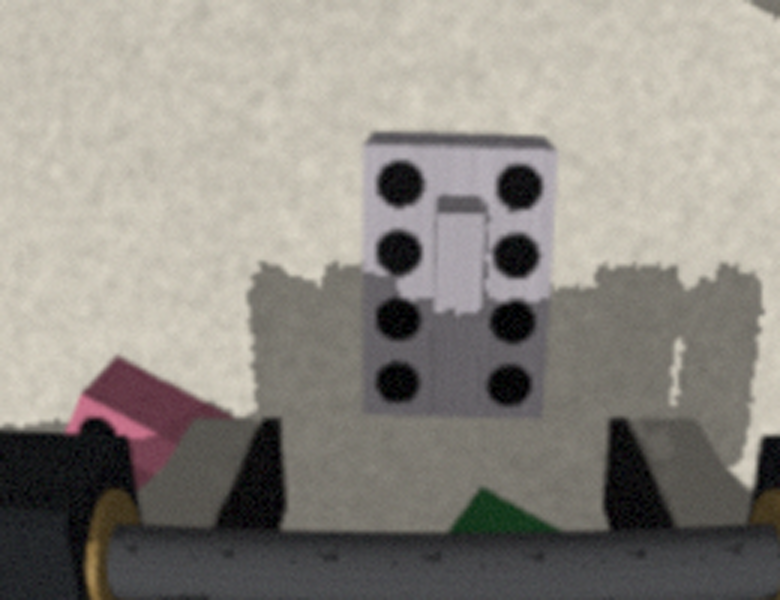

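The block's top corners are at crop (365,143), (555,150), (543,415) and (363,412), about 1–2 px right of the prediction.

Run:
```python
from h import *
c=optics.read_camera("wrist"); c["M"]=np.load("M3.npy")
f=lambda x,y:(170+(x+.5)/3-.5,100+(y+.5)/3-.5)
P=np.array([wray(c,f(*q),40)[:2] for q in [(365,143),(555,150),(543,415),(363,412)]]); print(P.round(1),P.mean(0))
d=P[0]-P[3]+P[1]-P[2]; print(np.arctan2(d[1],d[0]))
R=np.array([wray(c,f(*q),70)[:2] for q in [(437,212),(486,212),(482,313),(435,311)]]); print("rib",R.round(1),R[:2].mean(0))
```

```text
[[ 474.7 -224.3]
 [ 460.4 -280.9]
 [ 374.5 -261.3]
 [ 388.2 -203. ]] [ 424.46349563 -242.36956787]
-0.23302985491668765
rib [[ 454.6 -242.7]
 [ 451.7 -256. ]
 [ 423.2 -249.1]
 [ 426.6 -236.1]] [ 453.14728986 -249.36393899]
```

```bash
python3 -m handwheel '{"delta_pos":[[-1.7,-3,-40],[0,0,-40],[0,0,-28],[0,0,-15.5],[0,0,0],[0,0,0],[0,0,0],[0,0,0],[0,0,0],[0,0,0]],"angular":[[0,0,-0.015],[0,0,0],[0,0,0],[0,0,0],[0,0,0],[0,0,0],[0,0,0],[0,0,0],[0,0,0],[0,0,0]],"claw":[45,45,45,45,45,5,5,5,5,5]}' 35
```

```text
t: 8.8
tool_pos: [423.4, -242.6, 56.7]
eef_rot: [0.0, 0.994, -0.113, 0.0]
ft_force: [-0.3, 1.2, 7.7]
finger_gap: 13.7
finger_force: 35.0
```

```bash
python3 -m handwheel '{"delta_pos":[[0,0,20],[0,0,40],[0,0,35],[17.1,49.1,0],[17.1,49.1,0],[17.1,49.1,0],[17.1,49.1,0],[17.1,49.1,0],[17.1,49.1,0],[17.1,49.1,0],[0,0,0],[0,0,0]],"angular":[[0,0,0],[0,0,0],[0,0,0],[0,0,0.035],[0,0,0.035],[0,0,0.035],[0,0,0.035],[0,0,0.035],[0,0,0.035],[0,0,0.035],[0,0,0],[0,0,0]],"claw":[5,5,5,5,5,5,5,5,5,5,5,5]}'
python3 - <<'E'
from h import *
c=wrist(); cv2.imwrite("pics/w4.png",c["img"]); np.save("M4.npy",c["M"])
E
```

```text
t: 10.3
tool_pos: [541.7, 101.0, 150.1]
eef_rot: [0.0, 1.0, 0.009, -0.001]
ft_force: [-0.5, -0.4, -3.2]
finger_gap: 13.7
finger_force: 35.0
```

View pics/w4.png

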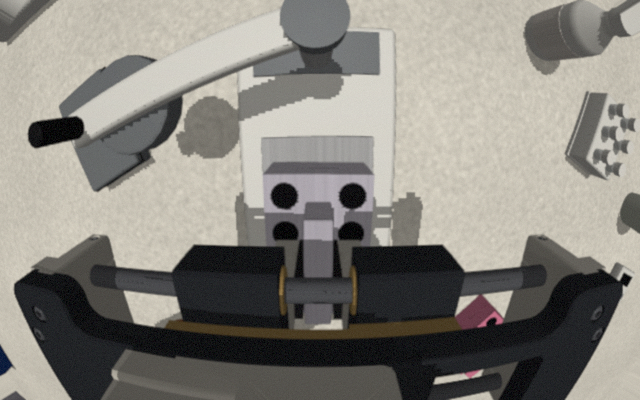

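The carrier is held squarely over the stage, with its front top edge from (263,173) to (373,173). The lamp is well out to the left. I'll check how the carrier sits in the grip.

Run:
```python
from h import *
c=optics.read_camera("wrist"); c["M"]=np.load("M4.npy")
for q in [(263,174),(373,174)]: print(wray(c,q,133.5).round(1))
```

```text
[586.8 131.9 133.5]
[587.8  73.8 133.5]
```

```bash
python3 -m handwheel '{"delta_pos":[[1.3,0,-10],[0,0,-10],[0,0,-3],[0,0,-2],[0,0,-2],[0,0,0],[0,0,0]],"angular":[[0,0,0],[0,0,0],[0,0,0],[0,0,0],[0,0,0],[0,0,0],[0,0,0]],"claw":[5,5,5,5,5,5,5]}'
python3 -m handwheel '{"delta_pos":[[0,0,-2],[0,0,-1],[0,0,0]],"angular":[[0,0,0],[0,0,0],[0,0,0]],"claw":[5,5,5]}'
```

```text
t: 11.28
tool_pos: [544.1, 101.3, 124.2]
eef_rot: [-0.0, 1.0, 0.009, 0.0]
ft_force: [-0.3, -0.0, -4.0]
finger_gap: 13.5
finger_force: 35.0
t: 11.65
tool_pos: [543.9, 101.2, 120.9]
eef_rot: [0.0, 1.0, 0.009, -0.0]
ft_force: [-0.4, 0.6, -3.2]
finger_gap: 13.8
finger_force: 35.0
```

No contact, with the underside about 6 mm below the pin's tip, so the hole is already over the pin. I'll lower it onto the stage.

```bash
python3 -m handwheel '{"delta_pos":[[0,0,-2],[0,0,-1.5],[0,0,-1],[0,0,0],[0,0,0],[0,0,0]],"angular":[[0,0,0],[0,0,0],[0,0,0],[0,0,0],[0,0,0],[0,0,0]],"claw":[5,5,5,5,5,5]}'
python3 -m handwheel '{"delta_pos":[[0,0,-1.5],[0,0,-1.5],[0,0,-1.5],[0,0,0],[0,0,0]],"angular":[[0,0,0],[0,0,0],[0,0,0],[0,0,0],[0,0,0]],"claw":[5,5,5,5,5]}'
```

```text
t: 12.4
tool_pos: [543.9, 101.1, 116.8]
eef_rot: [0.0, 1.0, 0.009, 0.0]
ft_force: [-2.9, -0.4, 1.8]
finger_gap: 13.8
finger_force: 35.0
t: 13.02
tool_pos: [544.0, 101.1, 112.5]
eef_rot: [0.0, 1.0, 0.009, 0.0]
ft_force: [-4.9, -1.0, 7.2]
finger_gap: 13.8
finger_force: 35.0
```

```bash
python3 -m handwheel '{"delta_pos":[[-0.7,0,-1.5],[0,0,-1.5],[0,0,-1],[0,0,0],[0,0,0],[0,0,0]],"angular":[[0,0,0],[0,0,0],[0,0,0],[0,0,0],[0,0,0],[0,0,0]],"claw":[5,5,5,5,5,5]}'
```

```text
t: 13.78
tool_pos: [543.9, 101.1, 109.1]
eef_rot: [-0.0, 1.0, 0.009, 0.001]
ft_force: [-4.6, -0.9, 9.4]
finger_gap: 13.4
finger_force: 35.0
```

```bash
python3 -m handwheel '{"delta_pos":[[0,0,-1],[0,0,0],[0,0,0],[0,0,0]],"angular":[[0,0,0],[0,0,0],[0,0,0],[0,0,0]],"claw":[5,5,5,5]}'
python3 - <<'E'
from h import *
c=optics.read_camera("scene"); u,v=proj(c,[545,101,70]).astype(int)
a=cv2.resize(c["img"][v-50:v+50,u-65:u+65],None,fx=5,fy=5,interpolation=cv2.INTER_CUBIC); cv2.imwrite("pics/s5.png",a)
E
```

```text
t: 14.28
tool_pos: [544.0, 101.2, 108.7]
eef_rot: [0.0, 1.0, 0.009, 0.001]
ft_force: [-6.0, -0.8, 14.2]
finger_gap: 14.0
finger_force: 35.0
```

View pics/s5.png

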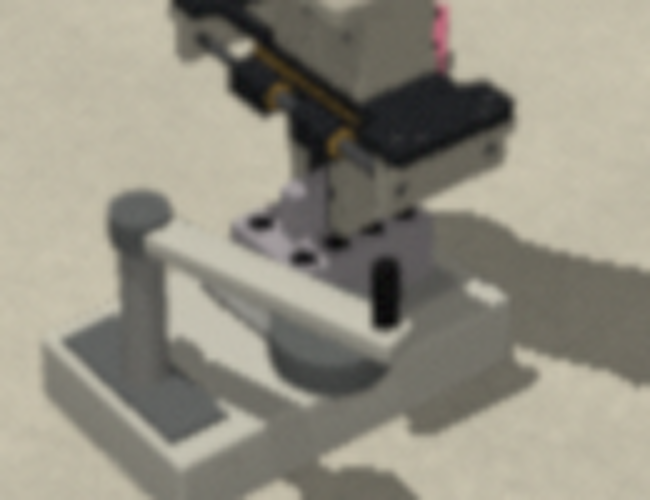

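The carrier lies flat on the stage at crop (330,240), and the lamp is swung aside with its handle at (385,290). The last step moved only 0.4 mm while the force rose about 5 N, so the stage is at its stop. Handing in.

```bash
python3 -c "
from station import bot
print(bot.finish_job())"
```

```text
the job is handed in; nothing more can be done
None
```

I handed the job in at about 14 s with the lamp arm swung out to roughly 1.25 rad, the carrier on the pin and flat on the stage, and the stage held at its stop by the gripping fingers; no verdict came back.

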